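# Roll the big tin home and bolt it in

## Task

Roll the big lying tin along its tray with your closed fingers laid on top of it, over the low ridge and into the bay until it presses against the stop, then slide the red-knobbed keeper bar fully shut behind it and let go. Press gently so the tin is not dented, keep it under control (no shoving from behind, no lifting, no letting it run), and leave everything else on the worktop where it is.

Things in the scene. Friction and masses are not known exactly. Their poses are not given: they have to be found in the camera images.
- tray: Wooden tin tray fixed to the worktop, 250 mm (its x) by 142 mm (its y). Origin at the centre of its underside; z up; its +x is the rolling direction. Its floor is 8 mm above the worktop. Side rails 22 mm above the floor, inner faces at y = +-59 mm. A 10 mm ledge closes the near end, inner face at x = -113 mm. A wing on the +y side carries the keeper bar
- tin: Full red steel tin with a white and a yellow band: a cylinder 90 mm in diameter, 110 mm long, lying across the lane before the ridge; 0.55 to 0.95 kg, thin-walled, free to roll, too thick to grip. Origin at its centre; its y axis is the cylinder's axis; its x and z axes turn as it rolls. On the tray floor the centre is 53 mm above the worktop and the top 98 mm
- ridge (a point): Middle of the crest of the rounded steel ridge across the lane, at tray x = 27.2 mm, 4 mm above the tray floor (top of a 12 mm round bar sunk in the floor)
- bay (a point): Point of the tray where the tin's centre is when it touches the stop: tray x = 50 mm, y = 0, 53 mm above the worktop. In the bay between ridge and stop the tin has 3 mm of play
- stop: Dark wooden stop block across the far end of the lane, 60 mm tall above the tray floor; its near face is 95 mm from the tray's origin in tray x. Origin at its underside centre, 12.5 mm behind that face
- keeper (a joint): Travel of the sliding keeper bar in m: 0 drawn right out (lane free), 0.060 fully shut. It slides along the tray's -y with about 2 N of friction plus 3 N per m/s of drag and stays where left. The 10 mm steel bar runs along y at tray x = -3 mm, 32 mm above the worktop; drawn out, its tip is clear of the lane; shut, it reaches to 12 mm from the lane's middle, behind the tin in the bay
- keeper_knob (a point): Top centre of the upright red knob of the keeper bar, 18 mm in diameter, 50 mm tall from 24 mm to 74 mm above the worktop. At tray x = -3 mm and tray y = 145 mm minus the joint value
There are look-alikes about, which are no part of the job. What is shaped like the tin but blue or orange is not meant.

How it is judged:
By the outcome, as a careful person would: the job done as asked, in the order asked, and still so for the second after the job is handed in, with the robot touching nothing.
It also fails if it takes over 72 s, if anything falls off the work surface, if the arm or the gripper's body presses on something with over 40 N, if the wrist force passes 120 N, or if a joint passes its speed limit or range.

## Robot

A 6-joint arm with a two-finger parallel gripper is mounted at the origin on the work surface. World frame = base frame: x ahead of the robot, y to its left, z up, the work surface at z = 0. Lengths are in m, angles in rad, forces in N, time in s.
With the tool pointing down it reaches from about 0.375 to 0.825 m from the base axis. Payload 5.5 kg.
Tool frame: the origin (TCP) lies between the finger pads; the fingertips stand 19 mm ahead of it and the grasp point (between the pads) is the TCP (tips_ahead is the distance from the TCP to the fingertips, in m); z points along the fingers, x is the direction in which the jaws open and shut, and the axes are right-handed (so a half turn about z gives the same grasp; the last joint's range is limited). The gripper opens to 85 mm and grips with 20 to 120 N. Pads are 22 mm wide; open, the fingers measure 114 mm over their backs; the gripper's body (76 mm by 85 mm) begins 54 mm behind the grasp point. The pads swing forward as they close: fully open they stand 13 mm farther back than shut.
Start: joints at [-1.341, 0.314, -0.047, 1.21, 0, 1.571], TCP at [0.137, -0.584, 0.25] pointing down, gripper open.
Joint ranges: [-2.67, 2.67], [-0.69, 1.73], [-1.03, 1.25], [-2.08, 2.16], [-1.42, 1.45], [-3.14, 3.14]. Speed limits (rad/s): [2.39, 2.39, 3.01, 3.14, 3.14, 3.14].

## Interface

Orientations are given as a rotation vector (axis times angle).
In Python, from rig import get_state, get_image, camera_model, job_done, tips_ahead gives the robot as it stands.
- The arm moves only by the shell command python3 -m creep 'ROWS'. ROWS is JSON, a list of rows, each a list of 5 numbers: the shift along the tool's x, y, z in m, then the turn about the tool's z in degrees, then the opening, from 0 (shut) to 1 (fully open). In form: [[dx, dy, dz, twist, fingers], ...]. A call has exactly 10 rows; each row is the pose to reach, as a shift and turn from the pose measured when the call began, along the tool's axes at that moment; what a row does not reach only later rows make up. A row lasts 1/8 s, in which the tool goes at most 62.5 mm and 10.7 degrees, less where a joint would pass 70% of its speed; a pose out of reach is approached as far as the arm can. A call with a gripper value outside its range is refused whole. The fingers move at their own pace and stop on an object; the grip force is fixed at half the most. Time passes only in rows, so rows that repeat a pose let the fingers close, or fill a call up. It gives the time, the measured TCP pose, the force and the opening at its end, in the units of the state.
- get_state(): the state, without advancing time (a new reading comes with each control period).
- get_image(name): name is "side" or "top" or "wrist"; returns (picture, depth): 384x512x3 uint8, red, green, blue; 384x512 float32, m along the optical axis (not along the pixel's ray), 0 where there is no reading.
- camera_model(name): a dict with "fx", "fy", "cx", "cy" (pixels), "camera_from_world" (4x4, takes a point from world to camera coordinates). Camera axes: x right, y down, z forward; pixel columns grow to the right and rows downward; lengths in m; the calibration is good to about 2 mm. A picture is of the moment at which its call begins: read the wrist's pose just before it. camera_model takes no time and is no camera call; for the wrist camera it gives the pose at the moment of the call.
- job_done(): hands the job in, once; it reports no verdict.
The state is a dict: "time": time; "qpos": joint angles; "qvel": joint speeds; "joint_torque": joint torques, N m; "position": TCP position; "eef_rot": TCP orientation; "ft_force": force on the tool from outside, world axes, zero at the start; "wrist_torque": the same for the moment, N m; "gripper_width": opening from 0.0 (shut) to 1.0 (fully open).
Only numpy, scipy, OpenCV 4.12 (cv2) and the standard library are available. Lean on these libraries where they do the work, as an engineer would, in place of code of your own. Each camera call takes 0.05 s, during which the arm holds its last target. There are 200 camera calls.

## Working session

There is one attempt and no reset: what is moved stays moved. The work goes in short steps, Python scripts to look and compute and a shell command to move; the robot and the scene stay as the last step left them, time stands still between calls to the robot, and variables do not carry over. Pictures are saved under pics/ and viewed, about 8 in all and at most 12, crops included, and the job is handed in when it is done.

```bash
mkdir -p pics; ls
cat > h.py <<'E'
import numpy as np,cv2
from rig import *
def world(cam,uv,depth,m=None):
    m=m or camera_model(cam);u,v=uv
    z=depth[int(v),int(u)]
    p=np.array([(u-m['cx'])/m['fx']*z,(v-m['cy'])/m['fy']*z,z,1])
    return (np.linalg.inv(m['camera_from_world'])@p)[:3]
def snap(cam,name):
    m=camera_model(cam);im,d=get_image(cam)
    cv2.imwrite(f'pics/{name}.png',im[:,:,::-1]);np.savez(f'pics/{name}.npz',im=im,d=d,**{k:m[k] for k in m})
    return im,d
E
python3 - <<'E'
from h import *
a,_=snap('top','top0');b,_=snap('side','side0')
print({k:v for k,v in get_state().items()})
E
```

```text
pics
{'time': 0.1, 'qpos': array([-1.34100557e+00,  3.14168463e-01, -4.79837123e-02,  1.21019739e+00,
        1.31873576e-05,  1.57080006e+00]), 'qvel': array([ 0.0015192 , -0.00245333,  0.00218671, -0.00038251,  0.00021735,
       -0.00081104]), 'joint_torque': array([ 1.61346807e-04, -5.40765774e+01,  3.40541053e+01,  1.12262191e-02,
        1.82078702e-05,  7.79267168e-06]), 'position': array([ 0.13655588, -0.58374704,  0.24951084]), 'eef_rot': array([-2.46069880e+00,  1.95152096e+00,  1.89816375e-03]), 'ft_force': array([ 1.16885948,  0.30530731, -0.71288991]), 'wrist_torque': array([-0.03308592,  0.05407051,  0.01181879]), 'gripper_width': 0.9988081352445896}
```

View pics/top0.png

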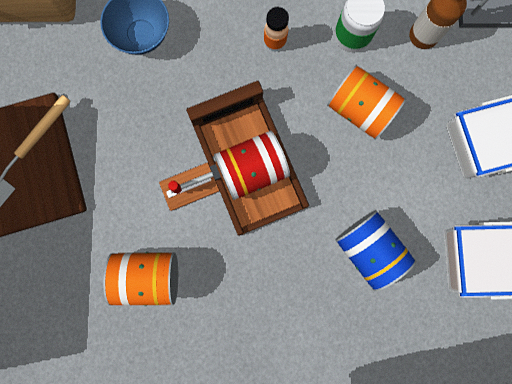

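View pics/side0.png

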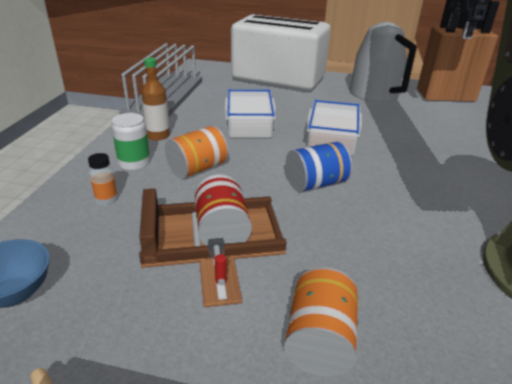

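Red tin with white and yellow bands is at (252,165) in the top view, lying in the tray. The stop is at (225,103) and the red knob at (174,187). The look-alikes are orange at (368,102) and (140,278) and blue at (376,250); only the red one fits. Next I confirm with a crop and measure.

Run:
```python
from h import *
f=np.load('pics/top0.npz');im,d=f['im'],f['d'];m={k:f[k] for k in('fx','fy','cx','cy','camera_from_world')}
c=im[70:245,150:320];cv2.imwrite('pics/crop0.png',cv2.resize(c,None,fx=3.4,fy=3.4,interpolation=cv2.INTER_CUBIC)[:,:,::-1])
v,u=np.mgrid[0:384,0:512]
P=np.stack([(u-m['cx'])/m['fx']*d,(v-m['cy'])/m['fy']*d,d,np.ones_like(d)],-1)@np.linalg.inv(m['camera_from_world']).T
P=P[...,:3];np.save('pics/P0.npy',P)
reg=(u>150)&(u<320)&(v>70)&(v<245)
Z=P[...,2]
def rect(mask,n):
    q=P[mask];r=cv2.minAreaRect(q[:,:2].astype(np.float32)*1000);print(n,mask.sum(),r,'z',np.median(q[:,2]),'mean',q.mean(0))
k=(reg&(Z>.058)&(Z<.078)).astype(np.uint8)
n,l,s,ce=cv2.connectedComponentsWithStats(k)
for i in range(1,n):
    if s[i,4]>20: print(s[i],ce[i]);rect(l==i,'z58-78')
rect(reg&(Z>.022)&(Z<.036)&(u>185)&(v<236),'rails')
red=reg&(im[...,0]>130)&(im[...,1]<60)
kn=red&(u<190); rect(kn,'knob'); print(Z[kn].max(),P[kn&(Z>.07)].mean(0) if (kn&(Z>.07)).any() else '')
t=reg&(Z>.06)&(u>212)&(v>128);rect(t,'tin');q=P[t];print('top',np.percentile(q[:,2],99),P[t&(Z>.094)].mean(0));rect(t&(Z>.09),'tintop')
for uv in[(174,187),(225,103),(252,165),(220,135),(265,215)]:print(uv,P[uv[1],uv[0]])
```

```text
[ 187   80   76   41 1153] [224.56548135 100.32784042]
z58-78 1153 ((694.6753540039062, 82.55581665039062), (27.299640655517578, 141.7823944091797), 22.101999282836914) z 0.067768091091289 mean [0.69335768 0.08266178 0.06727371]
[214 130  59  25 107] [242.78504673 141.98130841]
z58-78 107 ((615.9166259765625, 50.220645904541016), (8.08761978149414, 109.8379135131836), 23.411088943481445) z 0.0736709129366927 mean [0.61525754 0.04970739 0.07238513]
[232 170  58  29 350] [260.70857143 184.01142857]
z58-78 350 ((541.360595703125, 18.963809967041016), (10.403697967529297, 109.45952606201172), 23.34907341003418) z 0.07134177178407453 mean [0.54047567 0.01832844 0.07015835]
[168 180  12  11  95] [173.35789474 185.15789474]
z58-78 95 ((538.8192749023438, 171.35997009277344), (16.791580200195312, 17.02265739440918), 64.67601776123047) z 0.07330268709605559 mean [0.53829976 0.17064676 0.0722113 ]
rails 1513 ((572.7169189453125, 60.887672424316406), (221.39512634277344, 195.34844970703125), 22.484704971313477) z 0.029797210386768636 mean [0.58514789 0.04514178 0.02984864]
knob 70 ((537.5990600585938, 175.79428100585938), (14.90256118774414, 24.186447143554688), 12.903258323669434) z 0.07386163452140176 mean [0.5384168  0.17181339 0.07280355]
0.07662443054508394 [0.53847045 0.17151955 0.07388562]
tin 3181 ((530.7215576171875, 17.016860961914062), (191.90843200683594, 113.41348266601562), 20.194366455078125) z 0.09259749243589854 mean [0.57095483 0.03274684 0.10078934]
top 0.875135907289294 [0.57226977 0.03463755 0.12362714]
tintop 1914 ((523.0828857421875, 14.677001953125), (176.5391845703125, 111.61246490478516), 19.895566940307617) z 0.09583273328830544 mean [0.57325534 0.03408962 0.11452352]
(174, 187) [0.53487335 0.16924728 0.07353739]
(225, 103) [0.68751643 0.08181051 0.06972557]
(252, 165) [0.56909516 0.03368389 0.09741687]
(220, 135) [0.64408685 0.09426935 0.00959412]
(265, 215) [0.49126006 0.00918597 0.00770404]
```

View pics/crop0.png

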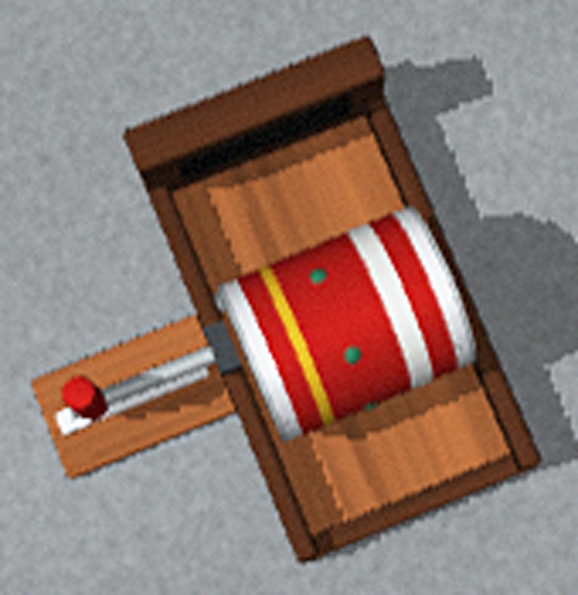

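The crop confirms the red tin with its yellow and white bands, before the ridge, and the keeper drawn out with its knob at crop (84,398). Tray yaw is about 22.3° with its origin near (0.595, 0.042). I'll write a tray-to-tool helper and move in.

```bash
cat >> h.py <<'E'
from scipy.spatial.transform import Rotation as Ro
YAW=np.radians(22.3);O=np.array([0.5946,0.0420,0]);RT=np.array([[np.cos(YAW),-np.sin(YAW),0],[np.sin(YAW),np.cos(YAW),0],[0,0,1]])
def t2w(p):return O+RT@np.array(p,float)
def w2t(p):return RT.T@(np.array(p)-O)
def rep(target_tray=None):
    s=get_state();R=Ro.from_rotvec(s['eef_rot']).as_matrix();yaw=np.degrees(np.arctan2(R[1,0],R[0,0]))
    print('t %.2f tcp(tray mm)'%s['time'],(w2t(s['position'])*1000).round(1),'yaw %.2f'%yaw,'F(tray)',(RT.T@s['ft_force']).round(1),'g %.2f'%s['gripper_width'],'q',s['qpos'].round(2))
    if target_tray is not None: print('shift tool mm',(R.T@(t2w(target_tray)-s['position'])*1000).round(1),'twist',round(-(22.3-yaw),2))
E
python3 -c "
from h import *
rep([-.030,-.001,.160])
for z in t2w([-.030,-.001,.16]),t2w([0,0,0]),t2w([-.003,.145,0]),: print(z)"
```

```text
t 0.10 tcp(tray mm) [-661.2 -405.1  249.5] yaw -76.83 F(tray) [ 1.2 -0.2 -0.7] g 1.00 q [-1.34  0.31 -0.05  1.21  0.    1.57]
shift tool mm [-499.1 -559.1   90.3] twist -99.13
[0.56722316 0.02969111 0.16      ]
[0.5946 0.042  0.    ]
[0.53680323 0.17501704 0.        ]
```

```bash
python3 -m creep '[[-0.03,-0.035,0,-9,0],[-0.07,-0.078,0,-18,0],[-0.11,-0.123,0,-27,0],[-0.15,-0.168,0,-36,0],[-0.19,-0.213,0,-46,0],[-0.23,-0.258,0,-56,0],[-0.27,-0.302,0,-66,0],[-0.31,-0.347,0,-76,0],[-0.35,-0.392,0,-86,0],[-0.38,-0.426,0,-94,0]]'; python3 -c "
from h import *
rep([-.030,-.001,.160])"
```

```text
time: 1.35
position: [0.4656, -0.1145, 0.2499]
eef_rot: [-3.103, -0.479, 0.0]
ft_force: [0.5, -0.3, -0.1]
gripper_width: 0.002
t 1.35 tcp(tray mm) [-178.7  -95.9  249.9] yaw 17.53 F(tray) [ 0.4 -0.5 -0.1] g 0.00 q [-0.24  0.09 -0.33  1.16  0.    1.02]
shift tool mm [ 140.3 -106.7   90.1] twist -4.77
```

```bash
python3 -m creep '[[0.02,-0.015,0,-1,0],[0.05,-0.038,0,-2,0],[0.085,-0.065,0,-3,0],[0.115,-0.088,0,-4,0],[0.135,-0.103,0.01,-4.8,0],[0.14,-0.107,0.03,-4.8,0],[0.14,-0.107,0.055,-4.8,0],[0.14,-0.107,0.075,-4.8,0],[0.14,-0.107,0.09,-4.8,0],[0.14,-0.107,0.09,-4.8,0]]'
python3 - <<'E'
from h import *
rep([-.030,-.001,.125])
print(tips_ahead() if callable(tips_ahead) else tips_ahead)
w,_=snap('wrist','w1');s,_=snap('side','s1');t,_=snap('top','t1')
cv2.imwrite('pics/m1.png',cv2.resize(np.vstack([np.hstack([w,s]),np.hstack([t,t*0])]),(780,585))[:,:,::-1])
E
```

```text
time: 2.6
position: [0.5657, 0.0295, 0.1586]
eef_rot: [-3.08, -0.608, 0.005]
ft_force: [0.3, -0.6, -0.3]
gripper_width: -0.0
t 2.60 tcp(tray mm) [-31.5  -0.6 158.6] yaw 22.31 F(tray) [ 0.  -0.7 -0.3] g -0.00 q [ 0.05  0.31 -0.27  1.    0.    1.23]
shift tool mm [ 1.6  0.5 33.6] twist 0.01
0.019
```

View pics/m1.png

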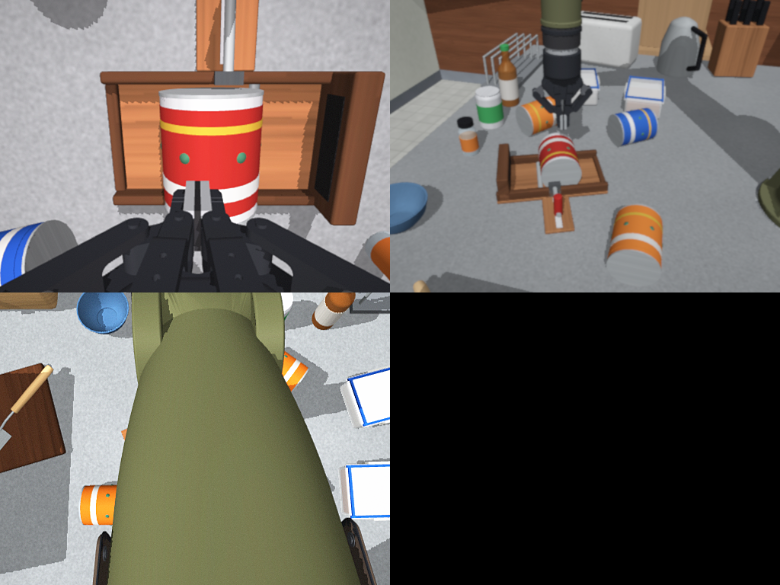

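Wrist view (upper left panel) shows the tin across the lane, closed finger tips over its −y half, and the keeper tip clear of the lane at the rail. The side view shows the fingers above the tin. The wrist camera is clear enough to track the tin, so I'll fit its circle from wrist depth.

```bash
cat >> h.py <<'E'
from scipy.optimize import least_squares
def cloud(cam='wrist'):
    m=camera_model(cam);im,d=get_image(cam);v,u=np.mgrid[0:384,0:512]
    P=np.stack([(u-m['cx'])/m['fx']*d,(v-m['cy'])/m['fy']*d,d,np.ones_like(d)],-1)@np.linalg.inv(m['camera_from_world']).T
    return im,(P[...,:3]-O)@RT,d
def tin(x0):
    im,Q,d=cloud();q=Q[(d>0)&(Q[...,1]>.016)&(Q[...,1]<.05)&(Q[...,2]>.055)&(Q[...,2]<.115)&(abs(Q[...,0]-x0)<.05)]
    r=least_squares(lambda p:np.hypot(q[:,0]-p[0],q[:,2]-p[1])-.045,[x0,.053],loss='soft_l1',f_scale=.002)
    e=Q[(d>0)&(Q[...,2]>.085)&(Q[...,2]<.11)&(abs(Q[...,0]-x0)<.03)&(Q[...,1]>.03)]
    print('TIN x %.1f z %.1f  n %d  +y end %.1f'%(r.x[0]*1e3,r.x[1]*1e3,len(q),np.percentile(e[:,1],98)*1e3))
    k=(d>0)&(Q[...,1]>.07)&(Q[...,1]<.17)&(Q[...,2]>.06)&(Q[...,2]<.085)&(abs(Q[...,0]+.003)<.03)
    if k.sum()>5: print('KNOB',(Q[k].mean(0)*1e3).round(1),k.sum())
    return im
E
python3 - <<'E'
from h import *
tin(-.018)
im,Q,d=cloud();
g=(d>0)&(Q[...,2]>.055)&(Q[...,2]<.075)&(Q[...,0]>.08)&(Q[...,0]<.14);print('stop near face',np.percentile(Q[g][:,0],[2,98]),np.percentile(Q[g][:,1],[2,98]))
g=(d>0)&(Q[...,2]>.026)&(Q[...,2]<.034)&(Q[...,1]>.05)&(Q[...,1]<.08)&(abs(Q[...,0]-0.06)<.03);print('rail +y',np.percentile(Q[g][:,1],[2,98]),np.median(Q[g][:,2]))
rep([-.030,-.001,.125])
E
```

```text
TIN x -21.2 z 52.9  n 7573  +y end 57.1
stop near face [0.09248006 0.11680065] [-0.06308987  0.07084035]
rail +y [0.06188967 0.07318361] 0.02977359879244107
t 2.85 tcp(tray mm) [-29.7  -1.  161. ] yaw 22.33 F(tray) [ 0.4  0.1 -0.1] g 0.00 q [ 0.05  0.3  -0.27  1.    0.    1.23]
shift tool mm [-0.4  0.1 36. ] twist 0.03
```

```bash
python3 -m creep '[[0,0,0.008,0,0],[0,0,0.016,0,0],[0,0,0.023,0,0],[0,0,0.029,0,0],[0,0,0.034,0,0],[0,0,0.037,0,0],[0,0,0.039,0,0],[0,0,0.04,0,0],[0,0,0.041,0,0],[0,0,0.041,0,0]]'; python3 -c "
from h import *
rep([-.030,-.001,.1165])"
```

```text
time: 4.1
position: [0.5676, 0.0299, 0.1201]
eef_rot: [-3.081, -0.608, -0.002]
ft_force: [0.5, 0.2, 0.5]
gripper_width: -0.002
t 4.10 tcp(tray mm) [-29.6  -1.  120.1] yaw 22.33 F(tray) [ 0.5 -0.   0.5] g -0.00 q [ 0.05  0.34 -0.32  0.91  0.    1.23]
shift tool mm [-0.4  0.   3.6] twist 0.03
```

```bash
python3 -m creep '[[0,0,0.0005,0,0],[0,0,0.001,0,0],[0,0,0.0015,0,0],[0,0,0.002,0,0],[0,0,0.0024,0,0],[0,0,0.0027,0,0],[0,0,0.003,0,0],[0,0,0.0033,0,0],[0,0,0.0036,0,0],[0,0,0.0036,0,0]]'; python3 -c "
from h import *
rep()"
```

```text
time: 5.35
position: [0.5679, 0.03, 0.1168]
eef_rot: [-3.081, -0.608, -0.004]
ft_force: [0.2, 0.5, 2.7]
gripper_width: 0.003
t 5.35 tcp(tray mm) [-29.2  -1.  116.8] yaw 22.33 F(tray) [0.4 0.4 2.7] g 0.00 q [ 0.05  0.34 -0.33  0.9   0.    1.23]
```

```bash
python3 -m creep '[[0,0,0.0002,0,0],[0,0,0.0004,0,0],[0,0,0.0006,0,0],[0,0,0.0008,0,0],[0,0,0.0008,0,0],[0,0,0.0008,0,0],[0,0,0.0008,0,0],[0,0,0.0008,0,0],[0,0,0.0008,0,0],[0,0,0.0008,0,0]]'; python3 -c "
from h import *
rep()"
```

```text
time: 6.6
position: [0.5685, 0.0302, 0.1167]
eef_rot: [-3.08, -0.608, -0.006]
ft_force: [-0.8, 0.7, 7.1]
gripper_width: 0.002
t 6.60 tcp(tray mm) [-28.7  -1.  116.7] yaw 22.33 F(tray) [-0.5  0.9  7.1] g 0.00 q [ 0.05  0.34 -0.33  0.9   0.    1.23]
```

```bash
python3 -m creep '[[0.001,0,0.0008,0,0],[0.003,0,0.0009,0,0],[0.005,0,0.0009,0,0],[0.007,0,0.0009,0,0],[0.009,0,0.0009,0,0],[0.011,0,0.0009,0,0],[0.013,0,0.0009,0,0],[0.0145,0,0.0009,0,0],[0.0155,0,0.0009,0,0],[0.016,0,0.0009,0,0]]'; python3 -c "
from h import *
rep();tin(-.015);rep()"
```

```text
time: 7.85
position: [0.5842, 0.0369, 0.1169]
eef_rot: [-3.08, -0.608, -0.009]
ft_force: [-0.6, 1.7, 8.2]
gripper_width: -0.001
t 7.85 tcp(tray mm) [-11.6  -0.8 116.9] yaw 22.35 F(tray) [0.1 1.8 8.2] g -0.00 q [ 0.06  0.37 -0.29  0.91  0.    1.24]
TIN x -12.2 z 52.9  n 11640  +y end 57.2
t 7.90 tcp(tray mm) [-11.6  -0.8 116.9] yaw 22.35 F(tray) [0.3 1.4 8.9] g 0.00 q [ 0.06  0.37 -0.29  0.91  0.    1.24]
```

```bash
python3 -m creep '[[0.002,0,0.0008,0,0],[0.005,0,0.0009,0,0],[0.008,0,0.0009,0,0],[0.011,0,0.0009,0,0],[0.0145,0,0.0009,0,0],[0.018,0,0.0009,0,0],[0.021,0,0.0009,0,0],[0.0235,0,0.001,0,0],[0.0255,0,0.0011,0,0],[0.0265,0,0.0011,0,0]]'; python3 -c "
from h import *
rep();tin(0);rep()"
```

```text
time: 9.15
position: [0.6092, 0.0475, 0.1164]
eef_rot: [-3.079, -0.609, -0.011]
ft_force: [0.1, 1.2, 5.3]
gripper_width: -0.001
t 9.15 tcp(tray mm) [ 15.5  -0.5 116.4] yaw 22.37 F(tray) [0.6 1.1 5.3] g -0.00 q [ 0.08  0.41 -0.22  0.93  0.    1.26]
TIN x 1.5 z 52.9  n 11723  +y end 57.4
t 9.20 tcp(tray mm) [ 15.7  -0.5 116.5] yaw 22.37 F(tray) [1.3 2.6 5.1] g -0.00 q [ 0.08  0.41 -0.22  0.93  0.    1.26]
```

```bash
python3 -m creep '[[0,0,-0.003,0,0],[0,0,-0.01,0,0],[-0.006,0,-0.015,0,0],[-0.015,0,-0.015,0,0],[-0.024,0,-0.015,0,0],[-0.032,0,-0.013,0,0],[-0.034,0,-0.008,0,0],[-0.034,0,-0.004,0,0],[-0.034,0,-0.002,0,0],[-0.034,0,-0.001,0,0]]'
python3 - <<'E'
from h import *
rep();tin(0);rep()
# plan: half plate h, start offset off
R,h,xr=.045,.008,.0272-.0025
def zc(x): return np.sqrt(.051**2-(x-xr)**2)-.047 if abs(x-xr)<.0198 else 0.
x0,a0=.0015,None
for off in(-.020,):
    xs=np.linspace(x0,.0455,23);th=0;rows=[];X=x0+off
    a=np.arcsin((off+h)/R);sP=0
    for i,x in enumerate(xs):
        if i:
            dx=x-xs[i-1];on=abs((x+xs[i-1])/2-xr)<.0198
            dth=51/45*(np.arcsin((x-xr)/.051)-np.arcsin((xs[i-1]-xr)/.051)) if on else dx/R
            s=R*dth; o=X-xs[i-1]
            c=0 if abs(o)<h else np.sign(o)*(abs(o)-h)
            X+=dx+s*np.sqrt(1-(c/R)**2)
        o=X-x;c=0 if abs(o)<h else np.sign(o)*(abs(o)-h)
        z=.117+zc(x)-(R-np.sqrt(R*R-c*c));rows.append((x*1e3,X*1e3,o*1e3,z*1e3))
    print(np.round(rows,1))
E
```

```text
time: 10.45
position: [0.578, 0.0346, 0.1169]
eef_rot: [-3.079, -0.609, -0.011]
ft_force: [0.4, -0.1, 0.3]
gripper_width: 0.001
t 10.45 tcp(tray mm) [-18.2  -0.5 116.9] yaw 22.38 F(tray) [ 0.3 -0.2  0.3] g 0.00 q [ 0.06  0.36 -0.31  0.9   0.    1.24]
TIN x 1.2 z 52.9  n 11684  +y end 57.5
t 10.50 tcp(tray mm) [-18.2  -0.5 116.9] yaw 22.38 F(tray) [ 0.1 -0.  -0.3] g 0.00 q [ 0.06  0.36 -0.31  0.9   0.    1.24]
[[  1.5 -18.5 -20.  115.4]
 [  3.5 -14.6 -18.1 115.9]
 [  5.5 -10.6 -16.1 116.5]
 [  7.5  -6.5 -14.  117.6]
 [  9.5  -2.4 -11.9 118.5]
 [ 11.5   1.6  -9.9 119.2]
 [ 13.5   5.7  -7.8 119.8]
 [ 15.5   9.7  -5.8 120.2]
 [ 17.5  13.8  -3.7 120.5]
 [ 19.5  17.8  -1.7 120.7]
 [ 21.5  21.8   0.3 120.9]
 [ 23.5  25.8   2.3 121. ]
 [ 25.5  29.8   4.3 121. ]
 [ 27.5  33.8   6.3 120.9]
 [ 29.5  37.8   8.3 120.8]
 [ 31.5  41.8  10.3 120.5]
 [ 33.5  45.8  12.3 120. ]
 [ 35.5  49.9  14.4 119.4]
 [ 37.5  53.9  16.4 118.6]
 [ 39.5  57.9  18.4 117.6]
 [ 41.5  62.   20.5 116.4]
 [ 43.5  66.   22.5 115. ]
 [ 45.5  70.1  24.6 113.8]]
```

```bash
python3 -m creep '[[-0.001,0,0,0,0],[-0.002,0,0.0003,0,0],[-0.002,0,0.0006,0,0],[-0.002,0,0.0009,0,0],[-0.002,0,0.0012,0,0],[-0.002,0,0.0015,0,0],[-0.002,0,0.0018,0,0],[-0.002,0,0.002,0,0],[-0.002,0,0.0022,0,0],[-0.002,0,0.0022,0,0]]'
python3 - <<'E'
from h import *
rep();tin(0);rep()
E
```

```text
time: 11.75
position: [0.5761, 0.0339, 0.1147]
eef_rot: [-3.079, -0.609, -0.011]
ft_force: [-0.1, 0.2, -0.1]
gripper_width: -0.003
t 11.75 tcp(tray mm) [-20.2  -0.5 114.7] yaw 22.38 F(tray) [ 0.   0.3 -0.1] g -0.00 q [ 0.06  0.35 -0.31  0.9   0.    1.24]
TIN x 1.2 z 52.9  n 11975  +y end 57.5
t 11.80 tcp(tray mm) [-20.2  -0.5 114.7] yaw 22.38 F(tray) [ 0.5 -0.2 -0.6] g -0.00 q [ 0.06  0.35 -0.31  0.9   0.    1.24]
```

```bash
python3 -m creep '[[0,0,0.0002,0,0],[0,0,0.0004,0,0],[0,0,0.0006,0,0],[0,0,0.0008,0,0],[0,0,0.001,0,0],[0,0,0.0011,0,0],[0,0,0.0012,0,0],[0,0,0.0013,0,0],[0,0,0.0014,0,0],[0,0,0.0014,0,0]]'
python3 - <<'E'
from h import *
rep();tin(0);rep()
E
```

```text
time: 13.05
position: [0.5762, 0.0339, 0.1135]
eef_rot: [-3.079, -0.609, -0.011]
ft_force: [-1.0, 0.0, 5.0]
gripper_width: -0.002
t 13.05 tcp(tray mm) [-20.1  -0.5 113.5] yaw 22.38 F(tray) [-0.9  0.4  5. ] g -0.00 q [ 0.06  0.36 -0.31  0.89  0.    1.24]
TIN x 1.3 z 52.9  n 12127  +y end 57.5
t 13.10 tcp(tray mm) [-20.1  -0.5 113.5] yaw 22.38 F(tray) [-0.3 -0.1  5.4] g -0.00 q [ 0.06  0.36 -0.31  0.89  0.    1.24]
```

```bash
cat > plan.py <<'E'
from h import *
R,h,xr=.045,.0066,.0272
def zc(x): return np.sqrt(.051**2-(x-xr)**2)-.047 if abs(x-xr)<.0198 else 0.
def plan(x0,X,xe,n):
    xs=np.linspace(x0,xe,n);rows=[];X0=X
    for i,x in enumerate(xs):
        if i:
            p=xs[i-1];on=abs((x+p)/2-xr)<.0198
            s=51/45*R*(np.arcsin((x-xr)/.051)-np.arcsin((p-xr)/.051)) if on else x-p
            o=X-p;c=0 if abs(o)<h else np.sign(o)*(abs(o)-h)
            X+=x-p+s*np.sqrt(1-(c/R)**2)
        o=X-x;c=0 if abs(o)<h else np.sign(o)*(abs(o)-h)
        z=.1168+zc(x)-(R-np.sqrt(R*R-c*c));rows.append((x*1e3,X*1e3,o*1e3,z*1e3,(X-X0)*1e3,rows and rows[0][3]-z*1e3 or 0))
    print('  xc  X  off  z | dx  dz(tool)\n',np.round(rows,1))
E
python3 -c "
from plan import *
plan(.0038,-.0201,.048,24)"
```

```text
xc  X  off  z | dx  dz(tool)
 [[  3.8 -20.1 -23.9 113.3   0.    0. ]
 [  5.7 -16.4 -22.1 114.    3.7  -0.7]
 [  7.6 -12.7 -20.3 114.8   7.4  -1.4]
 [  9.6  -8.8 -18.4 116.1  11.3  -2.7]
 [ 11.5  -4.9 -16.4 117.2  15.2  -3.9]
 [ 13.4  -1.  -14.4 118.2  19.1  -4.9]
 [ 15.3   2.9 -12.5 119.   23.   -5.7]
 [ 17.3   6.7 -10.5 119.6  26.8  -6.3]
 [ 19.2  10.6  -8.6 120.1  30.7  -6.8]
 [ 21.1  14.5  -6.6 120.4  34.6  -7.1]
 [ 23.   18.3  -4.7 120.6  38.4  -7.3]
 [ 24.9  22.2  -2.8 120.7  42.3  -7.4]
 [ 26.9  26.   -0.9 120.8  46.1  -7.5]
 [ 28.8  29.8   1.1 120.8  49.9  -7.4]
 [ 30.7  33.7   3.  120.7  53.8  -7.3]
 [ 32.6  37.5   4.9 120.5  57.6  -7.2]
 [ 34.5  41.4   6.8 120.3  61.5  -6.9]
 [ 36.5  45.3   8.8 119.9  65.4  -6.6]
 [ 38.4  49.1  10.8 119.4  69.2  -6. ]
 [ 40.3  53.   12.7 118.7  73.1  -5.3]
 [ 42.2  56.9  14.7 117.8  77.   -4.5]
 [ 44.2  60.9  16.7 116.8  81.   -3.4]
 [ 46.1  64.8  18.7 115.5  84.9  -2.2]
 [ 48.   68.5  20.5 114.6  88.6  -1.2]]
```

```bash
python3 -m creep '[[0,0,0.0008,0,0],[0.0005,0,0.0008,0,0],[0.0015,0,0.0006,0,0],[0.0025,0,0.0004,0,0],[0.0035,0,0.0002,0,0],[0.0045,0,0.0,0,0],[0.0055,0,-0.0002,0,0],[0.0065,0,-0.0004,0,0],[0.007,0,-0.0005,0,0],[0.007,0,-0.0005,0,0]]'
python3 - <<'E'
from h import *
rep();tin(0.003);rep()
E
```

```text
time: 14.35
position: [0.5831, 0.0368, 0.1147]
eef_rot: [-3.078, -0.609, -0.013]
ft_force: [-1.8, 0.3, 7.0]
gripper_width: 0.0
t 14.35 tcp(tray mm) [-12.6  -0.4 114.7] yaw 22.39 F(tray) [-1.5  1.   7. ] g 0.00 q [ 0.06  0.37 -0.3   0.9   0.    1.24]
TIN x 5.1 z 52.9  n 11942  +y end 57.5
t 14.40 tcp(tray mm) [-12.6  -0.5 114.7] yaw 22.39 F(tray) [-1.6  1.4  7. ] g 0.00 q [ 0.06  0.37 -0.3   0.9   0.    1.24]
```

```bash
python3 -m creep '[[0,0,0.001,0,0],[0.0015,0,0.0007,0,0],[0.003,0,0.0002,0,0],[0.0045,0,-0.0003,0,0],[0.006,0,-0.0007,0,0],[0.0075,0,-0.0011,0,0],[0.009,0,-0.0015,0,0],[0.0105,0,-0.0019,0,0],[0.012,0,-0.0023,0,0],[0.0125,0,-0.0024,0,0]]'
python3 - <<'E'
from h import *
rep();tin(0.01);rep()
E
```

```text
time: 15.65
position: [0.5943, 0.0418, 0.118]
eef_rot: [-3.078, -0.609, -0.013]
ft_force: [-5.2, 0.7, 10.7]
gripper_width: -0.001
t 15.65 tcp(tray mm) [ -0.3  -0.  118. ] yaw 22.40 F(tray) [-4.6  2.6 10.7] g -0.00 q [ 0.07  0.38 -0.26  0.92  0.01  1.25]
TIN x 11.2 z 54.8  n 11706  +y end 57.9
t 15.70 tcp(tray mm) [ -0.3  -0.  118. ] yaw 22.40 F(tray) [-2.7  1.5 11.1] g 0.00 q [ 0.07  0.38 -0.26  0.92  0.01  1.25]
```

```bash
python3 -m creep '[[0.001,0,0.0009,0,0],[0.003,0,0.0005,0,0],[0.005,0,0.0001,0,0],[0.007,0,-0.0002,0,0],[0.009,0,-0.0005,0,0],[0.011,0,-0.0007,0,0],[0.013,0,-0.0009,0,0],[0.015,0,-0.0011,0,0],[0.017,0,-0.0012,0,0],[0.018,0,-0.0013,0,0]]'
python3 - <<'E'
from h import *
rep();tin(0.02);rep()
E
```

```text
time: 16.95
position: [0.6119, 0.0492, 0.1207]
eef_rot: [-3.077, -0.61, -0.016]
ft_force: [-1.4, -0.1, 9.0]
gripper_width: 0.002
t 16.95 tcp(tray mm) [1.880e+01 1.000e-01 1.207e+02] yaw 22.41 F(tray) [-1.3  0.4  9. ] g 0.00 q [ 0.08  0.41 -0.22  0.94  0.01  1.26]
TIN x 20.9 z 56.7  n 11593  +y end 57.8
t 17.00 tcp(tray mm) [1.890e+01 1.000e-01 1.207e+02] yaw 22.41 F(tray) [-0.1  1.5  9.8] g -0.00 q [ 0.08  0.41 -0.22  0.94  0.01  1.26]
```

```bash
python3 -m creep '[[0.001,0,0.0009,0,0],[0.003,0,0.0009,0,0],[0.005,0,0.0009,0,0],[0.007,0,0.0009,0,0],[0.009,0,0.001,0,0],[0.011,0,0.001,0,0],[0.013,0,0.001,0,0],[0.0145,0,0.0011,0,0],[0.016,0,0.0012,0,0],[0.0165,0,0.0012,0,0]]'
python3 - <<'E'
from h import *
rep();tin(0.03);rep()
from plan import *
plan(.0323,.0365,.048,12)
E
```

```text
time: 18.25
position: [0.6287, 0.0561, 0.1208]
eef_rot: [-3.076, -0.61, -0.021]
ft_force: [-0.1, 0.8, 6.5]
gripper_width: -0.004
t 18.25 tcp(tray mm) [3.690e+01 1.000e-01 1.208e+02] yaw 22.43 F(tray) [0.2 0.8 6.5] g -0.00 q [ 0.09  0.44 -0.17  0.95  0.01  1.27]
TIN x 30.0 z 56.7  n 11601  +y end 57.8
t 18.30 tcp(tray mm) [3.690e+01 1.000e-01 1.208e+02] yaw 22.43 F(tray) [0.3 0.7 6.7] g -0.00 q [ 0.09  0.44 -0.17  0.95  0.01  1.27]
  xc  X  off  z | dx  dz(tool)
 [[ 32.3  36.5   4.2 120.5   0.    0. ]
 [ 33.7  39.4   5.6 120.4   2.9   0.2]
 [ 35.2  42.2   7.1 120.2   5.7   0.4]
 [ 36.6  45.1   8.5 119.9   8.6   0.7]
 [ 38.   48.   10.  119.5  11.5   1. ]
 [ 39.4  50.9  11.4 119.   14.4   1.5]
 [ 40.9  53.8  12.9 118.5  17.3   2.1]
 [ 42.3  56.7  14.4 117.8  20.2   2.7]
 [ 43.7  59.6  15.9 117.1  23.1   3.5]
 [ 45.1  62.5  17.3 116.2  26.    4.3]
 [ 46.6  65.4  18.8 115.3  28.9   5.3]
 [ 48.   68.2  20.2 114.7  31.7   5.9]]
```

```bash
python3 -m creep '[[0.001,0,0.001,0,0],[0.0025,0,0.0012,0,0],[0.004,0,0.0014,0,0],[0.0055,0,0.0015,0,0],[0.007,0,0.0017,0,0],[0.0085,0,0.0018,0,0],[0.01,0,0.002,0,0],[0.0115,0,0.0022,0,0],[0.0125,0,0.0024,0,0],[0.013,0,0.0025,0,0]]'
python3 - <<'E'
from h import *
rep();tin(0.037);rep()
E
```

```text
time: 19.55
position: [0.6418, 0.0615, 0.1191]
eef_rot: [-3.076, -0.61, -0.025]
ft_force: [2.0, 1.5, 5.6]
gripper_width: 0.004
t 19.55 tcp(tray mm) [5.110e+01 1.000e-01 1.191e+02] yaw 22.44 F(tray) [2.4 0.6 5.6] g 0.00 q [ 0.09  0.46 -0.14  0.95  0.01  1.27]
TIN x 37.2 z 55.6  n 11701  +y end 57.7
t 19.60 tcp(tray mm) [5.120e+01 1.000e-01 1.191e+02] yaw 22.44 F(tray) [1.7 1.6 4.9] g -0.00 q [ 0.09  0.46 -0.14  0.95  0.01  1.27]
```

```bash
python3 -m creep '[[0,0,0.0012,0,0],[0.0015,0,0.0015,0,0],[0.003,0,0.0018,0,0],[0.0045,0,0.0021,0,0],[0.006,0,0.0025,0,0],[0.0075,0,0.0029,0,0],[0.009,0,0.0033,0,0],[0.0105,0,0.0037,0,0],[0.012,0,0.0042,0,0],[0.0125,0,0.0043,0,0]]'
python3 - <<'E'
from h import *
rep();tin(0.043);rep()
E
```

```text
time: 20.85
position: [0.6544, 0.0667, 0.1154]
eef_rot: [-3.076, -0.611, -0.027]
ft_force: [2.6, 2.3, 4.5]
gripper_width: -0.001
t 20.85 tcp(tray mm) [ 64.7   0.2 115.4] yaw 22.46 F(tray) [3.3 1.1 4.5] g -0.00 q [ 0.1   0.48 -0.11  0.96  0.01  1.28]
TIN x 44.3 z 53.4  n 12073  +y end 57.6
t 20.90 tcp(tray mm) [ 64.7   0.2 115.3] yaw 22.45 F(tray) [3.4 0.3 4.7] g -0.00 q [ 0.1   0.48 -0.11  0.96  0.01  1.28]
```

```bash
python3 -m creep '[[0,0,0.0012,0,0],[0.0005,0,0.0013,0,0],[0.001,0,0.0015,0,0],[0.0015,0,0.0017,0,0],[0.002,0,0.0019,0,0],[0.0025,0,0.0021,0,0],[0.003,0,0.0022,0,0],[0.0035,0,0.0023,0,0],[0.0035,0,0.0023,0,0],[0.0035,0,0.0023,0,0]]'
python3 - <<'E'
from h import *
rep();tin(0.046);rep()
E
```

```text
time: 22.15
position: [0.6583, 0.0687, 0.1141]
eef_rot: [-3.074, -0.611, -0.03]
ft_force: [0.3, 3.0, 9.5]
gripper_width: 0.002
t 22.15 tcp(tray mm) [ 69.1   0.5 114.1] yaw 22.47 F(tray) [1.5 2.7 9.5] g 0.00 q [ 0.1   0.49 -0.1   0.96  0.01  1.28]
TIN x 46.9 z 52.9  n 12691  +y end 58.0
t 22.20 tcp(tray mm) [ 69.    0.5 114.1] yaw 22.47 F(tray) [1.7 1.5 9.1] g 0.00 q [ 0.1   0.49 -0.1   0.96  0.01  1.28]
```

The tin is in the bay (z 52.9, about 49.4 mm). I'll lift, re-lay the fingers on top, and press it gently against the stop.

```bash
python3 -m creep '[[0,0,-0.003,0,0],[0,0,-0.01,0,0],[-0.004,-0.0005,-0.014,0,0],[-0.012,-0.0005,-0.014,0,0],[-0.02,-0.0005,-0.012,0,0],[-0.025,-0.0005,-0.008,0,0],[-0.025,-0.0005,-0.005,0,0],[-0.025,-0.0005,-0.004,0,0],[-0.025,-0.0005,-0.0035,0,0],[-0.025,-0.0005,-0.0035,0,0]]'
python3 - <<'E'
from h import *
rep();tin(0.046);rep([.044,0,.1155])
E
```

```text
time: 23.45
position: [0.6352, 0.0597, 0.1171]
eef_rot: [-3.074, -0.611, -0.03]
ft_force: [-0.2, -0.8, -0.2]
gripper_width: 0.003
t 23.45 tcp(tray mm) [ 44.2   0.9 117.1] yaw 22.48 F(tray) [-0.5 -0.7 -0.2] g 0.00 q [ 0.09  0.45 -0.17  0.94  0.01  1.27]
TIN x 46.5 z 53.0  n 12312  +y end 58.1
t 23.50 tcp(tray mm) [ 44.2   0.9 117.2] yaw 22.48 F(tray) [ 0.8 -0.   0.1] g 0.00 q [ 0.09  0.45 -0.17  0.94  0.01  1.27]
shift tool mm [-0.2  0.9  1.7] twist 0.18
```

```bash
python3 -m creep '[[0,0,0.0004,0,0],[0,0,0.0008,0,0],[0,0,0.0012,0,0],[0,0,0.0014,0,0],[0.0005,0,0.0014,0,0],[0.001,0,0.0014,0,0],[0.0015,0,0.0014,0,0],[0.002,0,0.0014,0,0],[0.0025,0,0.0014,0,0],[0.003,0,0.0014,0,0]]'
python3 - <<'E'
from h import *
rep();tin(0.046);rep()
E
```

```text
time: 24.75
position: [0.6386, 0.0611, 0.117]
eef_rot: [-3.074, -0.611, -0.033]
ft_force: [-2.0, -0.4, 7.5]
gripper_width: 0.001
t 24.75 tcp(tray mm) [ 48.    0.9 117. ] yaw 22.48 F(tray) [-2.   0.4  7.5] g 0.00 q [ 0.09  0.45 -0.16  0.94  0.01  1.27]
TIN x 48.2 z 53.0  n 12195  +y end 58.1
t 24.80 tcp(tray mm) [ 47.9   0.9 117. ] yaw 22.48 F(tray) [-1.6  1.8  6.9] g 0.00 q [ 0.09  0.45 -0.16  0.94  0.01  1.27]
```

```bash
python3 -m creep '[[0,0,0.0009,0,0],[0.0004,0,0.0009,0,0],[0.0008,0,0.0009,0,0],[0.0012,0,0.0009,0,0],[0.0012,0,0.0009,0,0],[0.0012,0,0.0009,0,0],[0.0012,0,0.0009,0,0],[0.0012,0,0.0009,0,0],[0.0012,0,0.0009,0,0],[0.0012,0,0.0009,0,0]]'
python3 - <<'E'
from h import *
rep();tin(0.046);rep()
E
```

```text
time: 26.05
position: [0.639, 0.0613, 0.117]
eef_rot: [-3.075, -0.611, -0.032]
ft_force: [-4.5, -0.6, 9.5]
gripper_width: -0.002
t 26.05 tcp(tray mm) [ 48.4   1.  117. ] yaw 22.47 F(tray) [-4.4  1.2  9.5] g -0.00 q [ 0.09  0.45 -0.16  0.94  0.01  1.27]
TIN x 48.4 z 52.9  n 12150  +y end 58.1
t 26.10 tcp(tray mm) [ 48.4   1.  116.9] yaw 22.48 F(tray) [-4.3  0.7  8.4] g -0.00 q [ 0.09  0.45 -0.16  0.94  0.01  1.27]
```

```bash
python3 -m creep '[[0,0,-0.004,0,0],[0,0,-0.015,0,0],[0,0,-0.035,0,0],[0,0,-0.05,0,0],[-0.01,-0.03,-0.05,0,0],[-0.022,-0.07,-0.05,0,0],[-0.035,-0.115,-0.05,0,0],[-0.046,-0.155,-0.05,0,0],[-0.051,-0.177,-0.05,0,0],[-0.051,-0.177,-0.05,0,0]]'
python3 - <<'E'
from h import *
rep()
im=tin(0.046);rep([-.003,.178,.068])
m,Q,d=cloud('wrist')
k=(d>0)&(m[...,0]>120)&(m[...,1]<60)&(Q[...,1]>.09)&(Q[...,2]>.06)
print('knob top wrist', np.median(Q[k],0) if k.any() else None, k.sum())
s,_=snap('side','s2')
cv2.imwrite('pics/m2.png',cv2.resize(np.hstack([m,s]),(800,300))[:,:,::-1])
E
```

```text
time: 27.35
position: [0.5227, 0.206, 0.1669]
eef_rot: [-3.074, -0.615, -0.032]
ft_force: [0.9, -0.1, -0.0]
gripper_width: -0.003
t 27.35 tcp(tray mm) [ -4.3 179.  166.9] yaw 22.62 F(tray) [ 0.8 -0.5 -0. ] g -0.00 q [ 0.37  0.27 -0.3   0.98  0.    1.55]Traceback (most recent call last):
  File "<stdin>", line 3, in <module>
  File "h.py", line 29, in tin
    print('TIN x %.1f z %.1f  n %d  +y end %.1f'%(r.x[0]*1e3,r.x[1]*1e3,len(q),np.percentile(e[:,1],98)*1e3))
                                                                               ~~~~~~~~~~~~~^^^^^^^^^^^
    return _quantile_unchecked(
        a, q, axis, out, overwrite_input, method, keepdims, weights)
    return _ureduce(a,
                    func=_quantile_ureduce_func,
    ...<5 lines>...
                    overwrite_input=overwrite_input,
                    method=method)
    r = func(a, **kwargs)
    result = _quantile(arr,
                       quantiles=q,
    ...<2 lines>...
                       out=out,
                       weights=wgt)
    slices_having_nans = np.isnan(arr[-1, ...])
                                  ~~~^^^^^^^^^
IndexError: index -1 is out of bounds for axis 0 with size 0
```

Run:
```python
from h import *
rep([-.003,.178,.068])
m,_=get_image('wrist');s,d=snap('side','s2');M=camera_model('side')
v,u=np.mgrid[0:384,0:512]
Q=(np.stack([(u-M['cx'])/M['fx']*d,(v-M['cy'])/M['fy']*d,d,np.ones_like(d)],-1)@np.linalg.inv(M['camera_from_world']).T)[...,:3]
Q=(Q-O)@RT
k=(s[...,0]>120)&(s[...,1]<60)&(Q[...,1]>.08)&(Q[...,1]<.17)&(abs(Q[...,0])<.04)
print('knob side',np.median(Q[k],0),Q[k].min(0),Q[k].max(0),k.sum())
c=s[170:320,120:320]
cv2.imwrite('pics/m2.png',np.hstack([cv2.resize(m,(400,300)),cv2.resize(c,(400,300))])[:,:,::-1])
```

```text
t 27.40 tcp(tray mm) [ -4.  178.1 166.9] yaw 22.56 F(tray) [-0.1  0.1 -0.3] g -0.00 q [ 0.37  0.27 -0.3   0.98  0.    1.55]
shift tool mm [-1.2  0.3 98.9] twist 0.26
knob side [-0.00198607  0.14973021  0.06111389] [-0.00956401  0.13579839  0.03118603] [0.03211866 0.16919068 0.22382004] 240
```

View pics/m2.png

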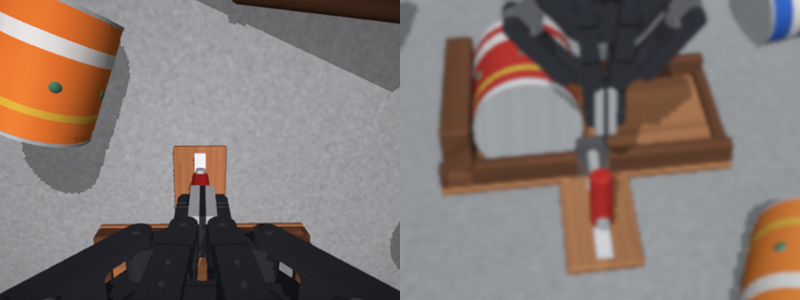

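Side crop: the tin is against the stop; the knob is at crop (600,195), still drawn out. In the wrist view the orange look-alike is to the −x/+y side, so I'll check clearance before descending.

Run:
```python
from h import *
P=np.load('pics/P0.npy');Q=(P-O)@RT
q=Q[245:310,100:182].reshape(-1,3);q=q[(q[:,2]>.01)&(q[:,2]<.12)]
print('orange',q.min(0).round(3),q.max(0).round(3),'max x for y<.25:',q[q[:,1]<.25][:,0].max() if (q[:,1]<.25).any() else None)
for y in np.arange(.13,.3,.02):
    k=q[abs(q[:,1]-y)<.01]; print(round(y,2),k[:,0].max().round(3) if len(k) else None)
q=Q[160:215,155:215].reshape(-1,3);q=q[(q[:,2]>.004)&(q[:,2]<.02)];print('wing',q.min(0),q.max(0))
# project the robot-frame predicted knob top & point under TCP into wrist
M=camera_model('wrist')
for n,p in(('knob',[-.003,.145,.074]),('tip',[-.004,.178,.148]),('tip lowered',[-.003,.178,.049])):
    c=M['camera_from_world']@np.append(t2w(p),1);print(n,(M['fx']*c[0]/c[2]+M['cx'])*400/512,(M['fy']*c[1]/c[2]+M['cy'])*300/384)
```

```text
orange [-0.192  0.184  0.01 ] [-0.07   0.319  0.094] max x for y<.25: -0.08347326141190889
0.13 None
0.15 None
0.17 None
0.19 -0.104
0.21 -0.095
0.23 -0.087
0.25 -0.079
0.27 -0.072
0.29 -0.07
wing [-0.05293217  0.05816883  0.00407298] [0.0352919  0.17365808 0.0136622 ]
knob 201.92753186248896 195.30615715948565
tip 202.97039527167522 200.22104587291435
tip lowered 201.4641959597086 152.10254726025326
```

```bash
python3 -m creep '[[0.001,-0.002,0.008,-0.2,0],[0.001,-0.002,0.022,-0.2,0],[0.001,-0.002,0.038,-0.2,0],[0.001,-0.002,0.052,-0.2,0],[0.001,-0.002,0.066,-0.2,0],[0.001,-0.002,0.078,-0.2,0],[0.001,-0.002,0.088,-0.2,0],[0.001,-0.002,0.095,-0.2,0],[0.001,-0.002,0.099,-0.2,0],[0.001,-0.002,0.099,-0.2,0]]'
python3 - <<'E'
from h import *
rep([-.003,.178,.068])
m,_=get_image('wrist')
cv2.imwrite('pics/m3.png',m[150:384,130:390,::-1])
E
```

```text
time: 28.75
position: [0.526, 0.2076, 0.0676]
eef_rot: [-3.074, -0.616, -0.033]
ft_force: [-0.1, -0.4, -0.5]
gripper_width: -0.0
t 28.75 tcp(tray mm) [ -0.6 179.3  67.6] yaw 22.65 F(tray) [-0.3 -0.3 -0.5] g -0.00 q [ 0.37  0.37 -0.41  0.77  0.    1.55]
shift tool mm [-2.4  1.3 -0.4] twist 0.35
```

View pics/m3.png

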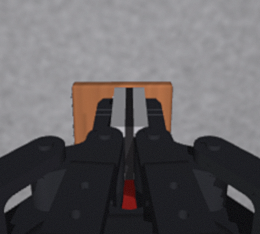

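Crop: tips (about (125,100)) sit outside the knob, with its red visible in the finger gap at (129,190), so they are lined up in tray x. Pushing the keeper shut.

```bash
python3 -m creep '[[-0.001,0.003,0,-0.3,0],[-0.0015,0.006,0,-0.3,0],[-0.0015,0.009,0,-0.3,0],[-0.0015,0.012,0,-0.3,0],[-0.0015,0.016,0,-0.3,0],[-0.0015,0.02,0,-0.3,0],[-0.0015,0.024,0,-0.3,0],[-0.0015,0.028,0,-0.3,0],[-0.0015,0.031,0,-0.3,0],[-0.0015,0.033,0,-0.3,0]]'
python3 - <<'E'
from h import *
rep([-.003,.105,.068])
E
```

```text
time: 30.05
position: [0.5375, 0.1765, 0.0678]
eef_rot: [-3.072, -0.624, -0.033]
ft_force: [-0.9, 2.2, 0.8]
gripper_width: -0.004
t 30.05 tcp(tray mm) [ -1.8 146.1  67.8] yaw 22.94 F(tray) [0.  2.4 0.8] g -0.00 q [ 0.32  0.37 -0.41  0.77  0.    1.49]
shift tool mm [-1.7 41.1 -0.3] twist 0.64
```

```bash
python3 -m creep '[[-0.0005,0.002,0,0.2,0],[-0.001,0.005,0,0.4,0],[-0.0015,0.009,0,0.6,0],[-0.0015,0.013,0,0.6,0],[-0.0015,0.017,0,0.6,0],[-0.0015,0.021,0,0.6,0],[-0.0015,0.025,0,0.6,0],[-0.0015,0.028,0,0.6,0],[-0.0015,0.031,0,0.6,0],[-0.0015,0.032,0,0.6,0]]'
python3 - <<'E'
from h import *
rep([-.003,.105,.068])
E
```

```text
time: 31.3
position: [0.5485, 0.1462, 0.0676]
eef_rot: [-3.076, -0.607, -0.033]
ft_force: [0.2, 0.8, 0.9]
gripper_width: 0.003
t 31.30 tcp(tray mm) [ -3.1 113.9  67.6] yaw 22.33 F(tray) [0.5 0.7 0.9] g 0.00 q [ 0.26  0.38 -0.4   0.77  0.01  1.44]
shift tool mm [ 0.1  8.9 -0.4] twist 0.03
```

Now the last stretch, slowly, until the force shows the end stop.

```bash
python3 -m creep '[[0,0.001,0,0,0],[0,0.002,0,0,0],[0,0.003,0,0,0],[0,0.004,0,0,0],[0,0.005,0,0,0],[0,0.006,0,0,0],[0,0.007,0,0,0],[0,0.0075,0,0,0],[0,0.008,0,0,0],[0,0.008,0,0,0]]'
python3 - <<'E'
from h import *
rep([-.003,.105,.068])
E
```

```text
time: 32.55
position: [0.5516, 0.1387, 0.0677]
eef_rot: [-3.076, -0.607, -0.033]
ft_force: [0.3, 2.3, 0.1]
gripper_width: 0.001
t 32.55 tcp(tray mm) [ -3.1 105.8  67.7] yaw 22.33 F(tray) [1.1 2.  0.1] g 0.00 q [ 0.24  0.38 -0.4   0.77  0.01  1.42]
shift tool mm [ 0.1  0.8 -0.3] twist 0.03
```

```bash
python3 -m creep '[[0,0.0004,0,0,0],[0,0.0008,0,0,0],[0,0.0012,0,0,0],[0,0.0016,0,0,0],[0,0.002,0,0,0],[0,0.0024,0,0,0],[0,0.0027,0,0,0],[0,0.003,0,0,0],[0,0.003,0,0,0],[0,0.003,0,0,0]]'
python3 - <<'E'
from h import *
rep([-.003,.105,.068])
E
```

```text
time: 33.8
position: [0.5518, 0.1383, 0.0677]
eef_rot: [-3.07, -0.608, -0.031]
ft_force: [-3.1, 9.9, 3.2]
gripper_width: -0.001
t 33.80 tcp(tray mm) [ -3.1 105.3  67.7] yaw 22.42 F(tray) [ 0.9 10.4  3.2] g -0.00 q [ 0.24  0.38 -0.4   0.77  0.01  1.42]
shift tool mm [ 0.1  0.3 -0.3] twist 0.12
```

10 N with no more travel at y = 105.3 mm (predicted 105), so it is fully shut. Backing off and up, then a check.

```bash
python3 -m creep '[[0,-0.004,0,0,0],[0,-0.012,0,0,0],[0,-0.025,0,0,0],[0,-0.035,-0.005,0,0],[0,-0.038,-0.02,0,0],[0,-0.04,-0.045,0,0],[0,-0.04,-0.075,0,0],[-0.01,-0.04,-0.11,0,0],[-0.03,-0.04,-0.14,0,0],[-0.04,-0.04,-0.15,0,0]]'; python3 -m creep '[[-0.03,0.03,0,0,0],[-0.05,0.08,0,0,0],[-0.06,0.13,0,0,0],[-0.06,0.18,0,0,0],[-0.06,0.22,0,0,0],[-0.06,0.27,0,0,0],[-0.06,0.31,0,0,0],[-0.06,0.35,0,0,0],[-0.06,0.37,0,0,0],[-0.06,0.37,0,0,0]]'
python3 - <<'E'
from h import *
rep()
t,_=snap('top','t3');s,_=snap('side','s3')
cv2.imwrite('pics/m4.png',cv2.resize(np.hstack([t,s]),(800,300))[:,:,::-1])
f=np.load('pics/t3.npz');d=f['d'];v,u=np.mgrid[0:384,0:512]
P=np.stack([(u-f['cx'])/f['fx']*d,(v-f['cy'])/f['fy']*d,d,np.ones_like(d)],-1)@np.linalg.inv(f['camera_from_world']).T
Q=(P[...,:3]-O)@RT
q=Q[(abs(Q[...,1])<.045)&(Q[...,2]>.075)&(Q[...,2]<.105)&(Q[...,0]>-.01)&(Q[...,0]<.09)]
r=least_squares(lambda p:np.hypot(q[:,0]-p[0],q[:,2]-p[1])-.045,[.05,.053],loss='soft_l1',f_scale=.002);print('tin',r.x,len(q))
k=(abs(Q[...,0]+.003)<.02)&(Q[...,1]>.07)&(Q[...,1]<.17)&(Q[...,2]>.066)&(Q[...,2]<.082);print('knob',Q[k].mean(0),k.sum())
g=(Q[...,2]>.06)&(Q[...,2]<.075)&(Q[...,0]>.085)&(Q[...,0]<.14)&(abs(Q[...,1])<.08);print('stop face',np.percentile(Q[g][:,0],[2,98]))
E
```

```text
time: 35.05
position: [0.4975, 0.1577, 0.2199]
eef_rot: [-3.07, -0.608, -0.037]
ft_force: [0.1, -0.0, 0.5]
gripper_width: -0.003
time: 36.3
position: [0.5831, -0.2079, 0.2152]
eef_rot: [-3.07, -0.606, -0.037]
ft_force: [-0.5, -0.2, -0.5]
gripper_width: 0.002
t 36.30 tcp(tray mm) [-105.4 -226.8  215.2] yaw 22.33 F(tray) [-0.6  0.  -0.5] g 0.00 q [-0.35  0.35 -0.07  1.13  0.02  0.83]
tin [0.0504043  0.05303405] 2230
knob [-0.00263952  0.08394256  0.07311095] 84
stop face [0.09144196 0.11987363]
```

View pics/m4.png

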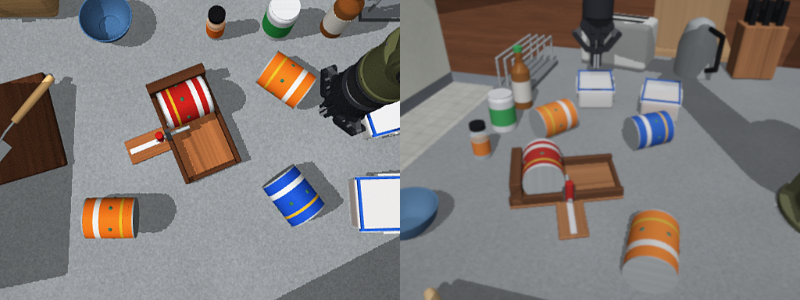

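The picture shows the tin at (187,97) against the stop, the knob at (160,135) with the bar across behind it, and everything else in place. The fitted tin x is 50.4 mm (50 expected) and the knob y is 83.9 mm (85 expected).

```bash
python3 -c "
from rig import *
print(job_done())"
```

```text
the job is handed in; nothing more can be done
None
```

I rolled the red tin over the ridge and against the stop, pushed the keeper bar fully shut behind it, and handed the job in at about 36 s of the 72 s.

- **Rolling:** I used closed fingers laid on top, in two strokes plus a short re-lay at the end. The force on the tool was at most about 11 N at each reading, and there was a light 4 N push against the stop at the finish.
- **Keeper:** I pushed the red knob with closed fingers instead of gripping it. At the end it took 10 N with no more travel, which showed it was at its end. Then I backed off.
- **Last checks (top camera):** the tin's centre fits at x 50.4 mm and height 53.0 mm, against 50 and 53 expected. The knob is at y 83.9 mm, against 85 for fully shut. The arm is clear of everything, and nothing else looks moved.
- **Disagreement:** the wrist camera's positions were off by about 2.5 mm from the top camera's. The contact heights and the stop contact agreed with the top camera. In the last picture the stop's near face also fitted at 91.4 mm instead of 95 mm; I did not look into that further.
- **Not checked:** force was read only at the end of each move, so a brief higher peak in between would not show. I did not inspect the tin for dents up close.

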